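Set out the finials, hub and ball beside their prayer wheels

TASK

Set the parts out beside the two small prayer wheels, each standing upright and centred on its black seat: the bud finial left of the copper wheel and the tiered finial behind that wheel, the red hub left of the blue wheel and the domed finial behind that one, with the bronze ball resting on top of the hub in its bore. Left and behind are as the robot sees it (behind is further from the robot). Let go of everything, and do not move the tea mug or the green tin.

Things in the scene. Friction and masses are not known exactly. Their poses are not given: they have to be found in the camera images.
- copper_stand: Stand of the copper wheel. Fixed board 150 x 150 mm, top 12 mm up; origin: centre of underside. Unturned, x points away from the robot, y to its left; turned up to 0.3 rad. Copper drum (52 mm dia., tip 83 mm above the counter) at x -37.5, y -37.5 mm. Flat black seats (64 mm dia.) flush with the top: left of the wheel at x -37.5, y 37.5; behind it at x 37.5, y -37.5.
- blue_stand: Stand of the blue wheel. Fixed board 150 x 150 mm, top 12 mm up; origin: centre of underside. Unturned, x points away from the robot, y to its left; turned up to 0.3 rad. Blue drum (52 mm dia., tip 83 mm above the counter) at x -37.5, y -37.5 mm. Flat black seats (64 mm dia.) flush with the top: left of the wheel at x -37.5, y 37.5; behind it at x 37.5, y -37.5.
- bud_finial: Brass finial ending in a slim pointed bud, 90 mm high. Loose, about 0.25 kg (varies), round about its upright z axis, origin at the centre of its underside. Foot 40 mm diameter and 10 mm high, then a plain stem of 30 mm diameter between 13 and 43 mm height where it is gripped, then a bud of at most 36 mm diameter running to a point.
- tiered_finial: Brass finial with three stacked discs shrinking upward, 72 mm high. Loose, about 0.25 kg (varies), round about its upright z axis, origin at the centre of its underside. Foot 40 mm diameter and 10 mm high, then a plain stem of 30 mm diameter between 13 and 43 mm height where it is gripped, then the discs of 49, 36 and 22 mm diameter, the top one with a small red inlay.
- dome_finial: Brass finial with one broad smooth dome like a mushroom cap, 62 mm high. Loose, about 0.25 kg (varies), round about its upright z axis, origin at the centre of its underside. Foot 40 mm diameter and 10 mm high, then a plain stem of 30 mm diameter between 13 and 43 mm height where it is gripped, then the dome of 52 mm diameter, with a small blue inlay on top.
- red_hub: Red lacquered wooden hub, loose, about 0.15 kg (varies), 42 mm high; origin: centre of underside, z up. Bottom flange 64 mm diameter, 10 mm high; above 12 mm a plain barrel of 50 mm diameter to grip. Open bore in the top, 26 mm diameter, 20 mm deep; a ball seated on it has its centre 57 mm above the underside.
- bronze_ball_center (a point): Centre of the loose copper-coloured bronze ball, 40 mm diameter, about 0.29 kg (varies). At the start it rests on the small wooden ring, its centre 25 mm above the counter. Only the position of this point matters; its axes turn with the ball.
- ball_ring: Fixed small wooden ring under the ball, 38 mm outside and 26 mm inside diameter, 10 mm high; origin at the centre of its underside. It stays where it is.
- tea_mug: Bystander: loose white ceramic mug, 76 mm diameter and 85 mm high, handle at its +y side; origin at the centre of its underside. Leave it alone.
- polish_tin: Bystander: loose green round tin with a pale paper band and top, 66 mm diameter and 70 mm high; origin at the centre of its underside. Leave it alone.

How it is judged:
At the end, for the whole second after the job is handed in: Each finial and the hub stand on the right seat: within 12 mm of its centre along each board axis, height within 6 mm, upright within 0.1 rad, at rest. The ball's centre stays within 8 mm of the hub's axis and 50 to 64 mm above its underside (x of bud_finial in the frame of copper_stand between -0.0495 and -0.0255 m and y of bud_finial in the frame of copper_stand between 0.0255 and 0.0495 m and z of bud_finial in the frame of copper_stand between 0.006 and 0.018 m and angle between each of bud_finial, tiered_finial, red_hub, dome_finial's own z axis and vertical below 0.1 rad and linear speed of each of bud_finial, tiered_finial, red_hub, dome_finial below 0.02 m/s and x of tiered_finial in the frame of copper_stand between 0.0255 and 0.0495 m and y of tiered_finial in the frame of copper_stand between -0.0495 and -0.0255 m and z of tiered_finial in the frame of copper_stand between 0.006 and 0.018 m and x of red_hub in the frame of blue_stand between -0.0495 and -0.0255 m and y of red_hub in the frame of blue_stand between 0.0255 and 0.0495 m and z of red_hub in the frame of blue_stand between 0.006 and 0.018 m and x of dome_finial in the frame of blue_stand between 0.0255 and 0.0495 m and y of dome_finial in the frame of blue_stand between -0.0495 and -0.0255 m and z of dome_finial in the frame of blue_stand between 0.006 and 0.018 m and horizontal distance between bronze_ball_center and red_hub below 0.008 m and z of bronze_ball_center in the frame of red_hub between 0.05 and 0.064 m); the robot touches nothing.
It fails at once if the tea mug is moved by more than 15 mm (distance of tea_mug from where it was at the start of the episode above 0.015 m).
It fails at once if the green tin is moved by more than 15 mm (distance of polish_tin from where it was at the start of the episode above 0.015 m).
It also fails if it takes over 120 s, if anything falls off the work surface, if the arm or the gripper's body presses on something with over 40 N, if the wrist force passes 120 N, or if a joint passes its speed limit or range.

ROBOT

A 7-joint arm with a two-finger parallel gripper is mounted at the origin on the work surface. World frame = base frame: x ahead of the robot, y to its left, z up, the work surface at z = 0. Lengths are in m, angles in rad, forces in N, time in s.
With the tool pointing down it reaches from about 0.425 to 0.925 m from the base axis. Payload 6.8 kg.
Tool frame: the origin (TCP) lies midway between the tips of the shut fingers; the grasp point (between the pads) lies r.grip_point_offset behind it (r.grip_point_offset is the distance from the TCP to the grasp point, in m); z points along the fingers, y is the line along which they close (so a half turn about z gives the same grasp; the last joint's range is limited). The gripper opens to 85 mm and grips with 20 to 120 N. Pads are 22 mm wide; open, the fingers measure 114 mm over their backs; the gripper's body (76 mm by 85 mm) begins 54 mm behind the grasp point. The pads swing forward as they close: fully open they stand 13 mm farther back than shut.
Start: joints at [1.089, 0.477, 0.022, 1.555, -0.011, 1.109, -0.083], TCP at [0.246, -0.628, 0.211] pointing down, gripper open.
Joint ranges: [-2.96, 2.96], [-0.34, 2.1], [-1.41, 1.46], [0.24, 2.44], [-1.37, 4.51], [0.17, 1.92], [-2.96, 2.96]. Speed limits (rad/s): [2.39, 2.39, 3.14, 3.14, 3.14, 3.14, 3.14].

INTERFACE

Orientations are given as a rotation vector (axis times angle).
In Python, from bench import r gives the robot as it stands. The module is installed in compiled form; this text tells all that it offers.
- The arm moves only by the shell command python3 -m crank 'ROWS' [FORCE]. ROWS is JSON, a list of rows, each a list of 5 numbers: the shift along the world's x, y, z in units of 200 mm (1.0 is 200 mm), then the turn about the world's z in units of 45 degrees (1.0 is 45 degrees), then the opening, from -1 (shut) to 1 (fully open). In form: [[dx, dy, dz, turn, jaw], ...]. A call has 1 to 8 rows; each row shifts and turns the commanded pose from where the row before left it; what a row does not reach is not made up. A row lasts 1/12 s, in which the tool goes at most 41.7 mm and 7.16 degrees, less where a joint would pass 70% of its speed; a pose out of reach is approached as far as the arm can. A call with a number of a shift or a turn outside -1 to 1 is refused whole. A call with a gripper value outside its range is refused whole. The fingers move at their own pace and stop on an object; FORCE is the grip in N (left out, the last holds). Time passes only in rows, so rows that do not move let the fingers close. It gives the time, the measured TCP pose, the force, the opening and the grip force at its end, in the units of the state.
- r.get_obs(): the state, without advancing time (a new reading comes with each control period).
- r.grab_frame(name): name is "scene" or "top"; returns the picture (420x560x3 uint8, blue, green, red); there is no depth.
- r.camera_model(name): a dict with "fx", "fy", "cx", "cy" (pixels), "R" (3x3) and "t" (3): a world point X has camera coordinates R X + t. Camera axes: x right, y down, z forward; pixel columns grow to the right and rows downward; lengths in m; the calibration is good to about 2 mm. A picture is of the moment at which its call begins. camera_model takes no time and is no camera call.
- r.hand_in(): hands the job in; it is judged then, once.
The state is a dict: "clock": time; "joints": joint angles; "qvel": joint speeds; "tau": joint torques, N m; "tcp_pos": TCP position; "orientation": TCP orientation; "contact_force": force on the tool from outside, world axes, zero at the start; "moment": the same for the moment, N m; "grip_width": finger opening in m; "gripper_force": force on a finger pad.
Only numpy, scipy, OpenCV 4.12 (cv2) and the standard library are available. Lean on these libraries where they do the work, as an engineer would, in place of code of your own. Each camera call takes 0.05 s, during which the arm holds its last target. There are 200 camera calls.

## Working session

There is one attempt and no reset: what is moved stays moved. The work goes in short steps, Python scripts to look and compute and a shell command to move; the robot and the scene stay as the last step left them, time stands still between calls to the robot, and variables do not carry over. Pictures are saved under pics/ and viewed, at most 14 in all, crops included, and the job is handed in when it is done.

```bash
mkdir -p pics
python3 - <<'E'
from bench import r
import cv2
for n in("scene","top"):
    cv2.imwrite(f"pics/{n}0.png",r.grab_frame(n)); print(r.camera_model(n))
o=r.get_obs();print(o,r.grip_point_offset)
E
```

```text
{'fx': 427.81032518667325, 'fy': 427.81032518667325, 'cx': 277.52180284079367, 'cy': 218.58600139454822, 'R': array([[ 0.56842494,  0.82270971, -0.00646661],
       [ 0.4997412 , -0.35150264, -0.79164678],
       [-0.65356853,  0.44676014, -0.61094481]]), 't': array([-0.28066031, -0.22128274,  1.46594038])}
{'fx': 448.39877060614685, 'fy': 448.39877060614685, 'cx': 277.95945947288465, 'cy': 218.18089888857963, 'R': array([[ 0.0164524 , -0.999854  , -0.00461531],
       [-0.99064549, -0.01567514, -0.13555741],
       [ 0.13546527,  0.00680238, -0.99075874]]), 't': array([-0.01322041,  0.5181893 ,  1.31317182])}
{'clock': 0.1, 'joints': array([ 1.08887074,  0.47772436,  0.022349  ,  1.55630531, -0.01153235,
        1.10931766, -0.08309205]), 'qvel': array([ 0.00110301, -0.00047771,  0.00013144, -0.00338661, -0.00134576,
       -0.00091877, -0.00135332]), 'tau': array([ 4.00024146e-03, -5.97759354e+01,  1.61338694e+00, -2.81956118e+01,
        1.27910654e-02,  5.01052142e-03, -1.26200712e-05]), 'tcp_pos': array([ 0.24629009, -0.62787281,  0.2100384 ]), 'orientation': array([-3.08532033e+00, -5.83510239e-01,  6.15862217e-04]), 'contact_force': array([-0.30733868,  0.11860146, -0.01584479]), 'moment': array([-4.65489621e-02,  4.81307074e-03, -2.63392007e-05]), 'gripper_force': 0.0, 'grip_width': 0.08555262591864514} 0.0187
```

View pics/scene0.png

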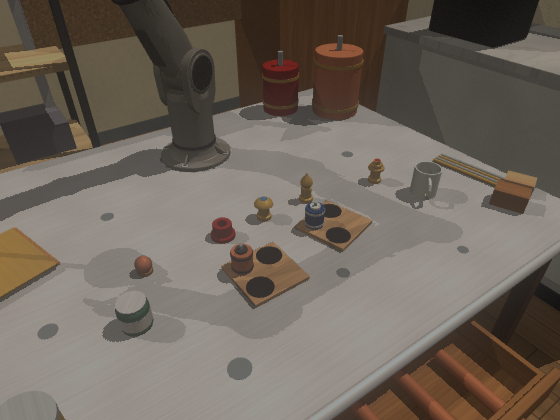

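View pics/top0.png

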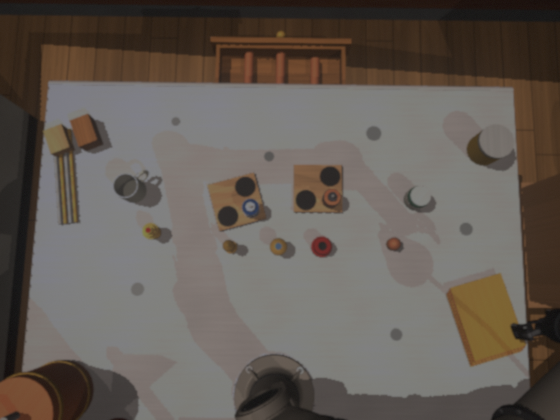

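Run:
```python
import cv2
a=cv2.imread("pics/top0.png")[160:270,130:410];cv2.imwrite("pics/a.png",cv2.convertScaleAbs(cv2.resize(a,(784,308),interpolation=cv2.INTER_CUBIC),alpha=1.7))
a=cv2.imread("pics/scene0.png")[145:305,125:395];cv2.imwrite("pics/b.png",cv2.convertScaleAbs(cv2.resize(a,(800,474),interpolation=cv2.INTER_CUBIC),alpha=1.3))
import numpy as np
from bench import r
for n in("scene","top"):
    m=r.camera_model(n);print(-m["R"].T@m["t"])
    im=cv2.imread(f"pics/{n}0.png");h=cv2.cvtColor(im,cv2.COLOR_BGR2HSV)
    for nm,k in(("dark",h[...,2]<45 ),("sat",(h[...,1]>100)&(h[...,2]>50))):
        N,l,s,c=cv2.connectedComponentsWithStats(k.astype('uint8'))
        for i in range(1,N):
            if 25<s[i,4]<1500 and 140<c[i][1]<320: print(n,nm,s[i],c[i].round(1),np.median(h[l==i],axis=0))
```

```text
[ 1.22821092 -0.50180323  0.71861597]
scene sat [ 434  155  103   45 1071] [500.2 179.8] [ 15. 128. 123.]
scene sat [368 159  16  12  91] [376.6 164.7] [ 17. 124. 120.]
scene sat [302 173  10  13  81] [306.7 180. ] [ 17. 114. 107.]
scene sat [369 177  12   5  29] [375.6 179.3] [ 18. 108.  98.]
scene sat [300 193  13  10  42] [306.8 198.2] [ 18. 114. 107.]
scene sat [255 198  18  11 149] [263.5 203.6] [ 18. 123. 126.]
scene sat [309 206  63  43 893] [343.2 225.2] [ 14. 109. 137.]
scene sat [257 212  14   7  40] [264.8 216. ] [ 17.  110.5 101.5]
scene sat [212 218  19  12 127] [221.4 223.3] [  2. 137. 119.]
scene sat [219 228  16  13  65] [228.8 235.5] [  2. 132. 108.]
scene sat [231 244  21  15 134] [241.5 252.3] [  9. 130. 131.]
scene sat [136 256  16  12 141] [143.3 261.5] [  9. 119. 124.]
[ 0.33567022 -0.01402849  1.37121985]
top dark [322 168  17  17 216] [329.7 175.8] [ 8. 29. 43.]
top dark [298 192  16  16 167] [305.7 199.4] [ 8. 29. 44.]
top sat [468 135  27  29 313] [476.9 152.5] [ 18. 120.  66.]
top sat [ 69 150   8  72 255] [ 72.6 185. ] [ 19. 125. 107.]
top sat [ 58 153   9  70 259] [ 62.4 187.4] [ 19. 126. 106.]
top sat [ 295  166   47   46 1231] [316.6 186.9] [ 13. 115. 120.]
top sat [333 166   8   9  32] [338.  168.4] [ 13. 112. 117.]
top sat [244 174  12   9  42] [251.1 176.8] [ 14. 110. 118.]
top sat [210 177  51  37 832] [228.7 194.8] [ 14. 112. 127.]
top sat [295 204  11   8  36] [298.2 208.6] [ 15. 108. 123.]
top sat [219 208  45  22 183] [242.6 220.4] [ 16. 106. 123.]
top sat [143 224  17  14 188] [150.9 230.9] [ 19. 122. 111.]
top sat [312 237  20  20 266] [320.9 246.4] [  1.  149.5 103. ]
top sat [271 239  15  16 142] [278.  246.5] [ 17. 130. 113.]
top sat [387 238  13  12 112] [393.3 243.3] [  9.  134.  107.5]
top sat [224 241  12  12 112] [229.6 246.4] [ 17. 117.  87.]
top sat [ 22 293   5  17  35] [ 24.  301.3] [ 13. 102.  53.]
```

View pics/a.png

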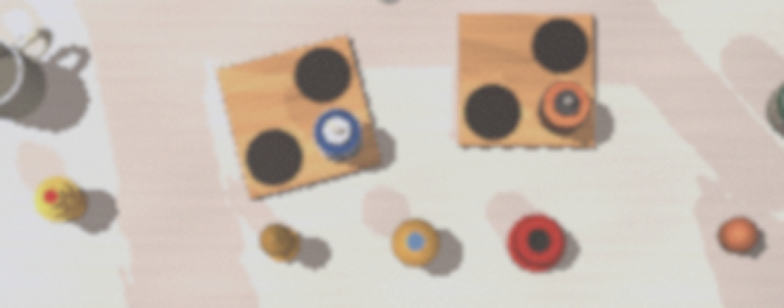

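View pics/b.png

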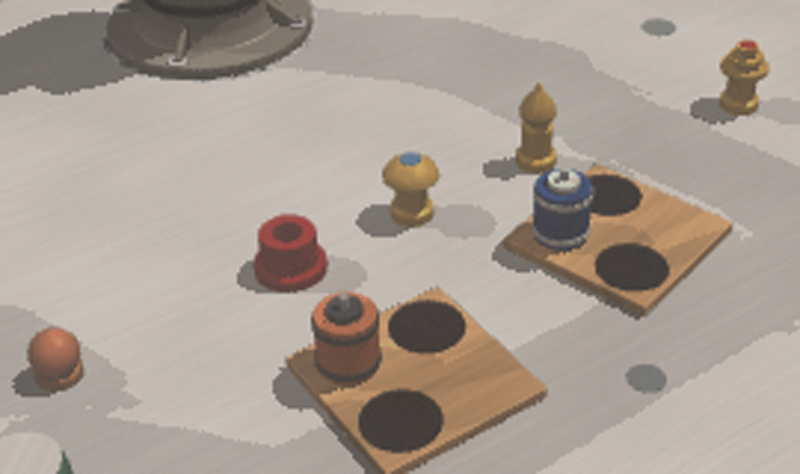

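```bash
cat > h.py <<'E'
from bench import r
import cv2, numpy as np
def ray(n,u,v,z):
    m=r.camera_model(n); d=m["R"].T@[(u-m["cx"])/m["fx"],(v-m["cy"])/m["fy"],1]; c=-m["R"].T@m["t"]
    return (c+d*(z-c[2])/d[2])[:2]
def blob(mask,box):
    x0,y0,x1,y1=box; k=mask[y0:y1,x0:x1].astype('uint8')
    N,l,s,c=cv2.connectedComponentsWithStats(k); i=1+np.argmax(s[1:,4]); return c[i][0]+x0,c[i][1]+y0,s[i,4]
def hsv(im): return cv2.split(cv2.cvtColor(im,cv2.COLOR_BGR2HSV).astype(int))
E
python3 - <<'E'
from h import *
T=cv2.imread("pics/top0.png");S=cv2.imread("pics/scene0.png")
H,Sa,V=hsv(T);h,s,v=hsv(S)
dT=(V<62)&(Sa<75);dS=(v<75)&(s<75)
def show(nm,z,a=None,b=None):
    print(nm,a and (np.round(a,1),ray("top",a[0],a[1],z).round(4)),b and (np.round(b,1),ray("scene",b[0],b[1],z).round(4)))
st={}
for nm,bt,bs in(("copL",(293,189,317,210),(245,272,278,299)),("copB",(319,166,341,187),(254,246,284,266)),
    ("bluL",(217,205,239,228),(318,203,343,219)),("bluB",(234,176,256,198),(325,225,353,245))):
    a,b=blob(dT,bt),blob(dS,bs);show(nm,.012,a,b);st[nm]=(ray("top",a[0],a[1],.012)+ray("scene",b[0],b[1],.012))/2
for c in("cop","blu"):
    d=st[c+"B"]-st[c+"L"];print(c,np.hypot(*d),"yaw",np.arctan2(d[1],d[0])+np.pi/4)
blueT=(H>90)&(H<130)&(Sa>60);blueS=(h>90)&(h<130)&(s>50)
redT=((H<8)|(H>172))&(Sa>110);redS=((h<8)|(h>172))&(s>100)
show("dome",.062,blob(blueT,(268,236,290,258)),blob(blueS,(254,192,274,210)))
show("tier",.072,blob(redT,(140,222,162,242)),blob(redS,(368,155,386,170)))
brT=(Sa>80)&(H>10)&(H<25)
show("bud cap",.055,blob(brT,(220,238,240,256)));show("budtip",.09,None,(306.6,173.3))
show("budfoot",.005,None,blob((s>75)&(h>10)&(h<25)&(np.arange(420)[:,None]>194),(296,190,318,206)))
show("hub",.025,blob(redT,(308,233,336,260)),None);show("hubtop",.042,None,(222.2,223.3))
show("ball",.025,blob((Sa>90)&(H<16),(382,234,406,254)),blob((s>90)&(h<16),(132,252,156,280)))
show("tin",.07,(420,192),None)
E
```

```text
copL (array([305.5, 199.6, 270. ]), array([ 0.5805, -0.0884])) (array([259.7, 286.7, 464. ]), array([ 0.6549, -0.1598]))
copB (array([329.6, 175.9, 271. ]), array([ 0.6562, -0.1626])) (array([268.6, 255. , 353. ]), array([ 0.5791, -0.0854]))
bluL (array([227.5, 215.8, 269. ]), array([0.5265, 0.15  ])) (array([330.4, 211.2, 215. ]), array([0.5287, 0.1534]))
bluB (array([244.8, 186.4, 267. ]), array([0.6191, 0.0993])) (array([337.8, 234.8, 305. ]), array([0.6176, 0.103 ]))
cop 0.00010960154433134105 yaw 2.703661729990949
blu 0.10384157866974789 yaw 0.2773370929766479
dome (array([278. , 245.7,  15. ]), array([ 0.4334, -0.0065])) (array([263. , 198.2,  20. ]), array([ 0.4299, -0.0027]))
tier (array([147.8, 229.7,  12. ]), array([0.4735, 0.3743])) (array([377. , 159.5,  10. ]), array([0.4694, 0.3807]))
bud cap (array([229.7, 246.3, 131. ]), array([0.4299, 0.1356])) None
budtip None (array([306.6, 173.3]), array([0.4325, 0.1415]))
budfoot None (array([305.5, 198.3, 100. ]), array([0.4321, 0.1415]))
hub (array([320.8, 246.4, 249. ]), array([ 0.4363, -0.1349])) None
hubtop None (array([222.2, 223.3]), array([ 0.4393, -0.1339]))
ball (array([393.3, 243.5, 120. ]), array([ 0.4485, -0.3524])) (array([143.8, 262.9, 185. ]), array([ 0.4457, -0.348 ]))
tin (array([420, 192]), array([ 0.5981, -0.4225])) None
```

```bash
python3 -m crank '[[0.074,0.19,0,0.131,1],[0.074,0.19,0,0.131,1],[0.074,0.19,0,0.131,1],[0.074,0.19,0,0.131,1],[0.074,0.19,0,0,1],[0.074,0.19,0,0,1],[0.074,0.19,0,0,1],[0.074,0.19,0,0,1]]' 40
python3 -m crank '[[0.074,0.19,0,0,1],[0.074,0.19,0,0,1],[0.074,0.19,0,0,1],[0.074,0.19,0,0,1],[0.074,0.19,0,0,1],[0,0,-0.2,0,1],[0,0,-0.2,0,1],[0,0,0,0,1]]'
```

```text
clock: 0.77
tcp_pos: [0.3649, -0.3224, 0.2107]
orientation: [-2.902, -1.202, 0.001]
contact_force: [1.3, 0.0, -0.0]
grip_width: 0.0853
gripper_force: 0.0
clock: 1.43
tcp_pos: [0.434, -0.1327, 0.1252]
orientation: [-2.895, -1.202, 0.014]
contact_force: [-1.2, 1.0, -1.4]
grip_width: 0.0854
gripper_force: 0.0
```

```bash
python3 -m crank '[[0,0,-0.15,0,1],[0,0,-0.15,0,1],[0,0,-0.15,0,1],[0,0,0,0,1],[0,0,0,0,1]]' | grep tcp
python3 -m crank '[[0,0,-0.07,0,1],[0,0,-0.07,0,1],[0,0,0,0,1],[0,0,0,0,1]]'
```

```text
tcp_pos: [0.4382, -0.1347, 0.0412]
clock: 2.18
tcp_pos: [0.4399, -0.1349, 0.0147]
orientation: [2.902, 1.201, 0.002]
contact_force: [-0.7, 0.2, -0.8]
grip_width: 0.0851
gripper_force: 0.0
```

```bash
python3 -m crank '[[0,0,0,0,-1],[0,0,0,0,-1],[0,0,0,0,-1],[0,0,0,0,-1],[0,0,0,0,-1],[0,0,0,0,-1],[0,0,0,0,-1],[0,0,0,0,-1]]' 40
python3 -m crank '[[0,0,0.05,0,-1],[0,0,0.15,0,-1],[0,0,0.2,0,-1],[0,0,0.2,0,-1],[0,0,0.2,0,-1],[0,0,0,0,-1]]'
```

```text
clock: 2.85
tcp_pos: [0.4395, -0.1346, 0.0142]
orientation: [2.902, 1.201, 0.001]
contact_force: [-2.3, 0.9, 11.3]
grip_width: 0.0473
gripper_force: 39.2
clock: 3.35
tcp_pos: [0.4434, -0.135, 0.1807]
orientation: [2.895, 1.199, 0.016]
contact_force: [1.0, -0.9, -1.8]
grip_width: 0.0468
gripper_force: 42.1
```

```bash
python3 -m crank '[[0.055,0.179,0,0,-1],[0.055,0.179,0,0,-1],[0.055,0.179,0,0,-1],[0.055,0.179,0,0,-1],[0.055,0.179,0,0,-1],[0.055,0.179,0,0,-1],[0.055,0.179,0,0,-1],[0.055,0.179,0,0,-1]]'|grep tcp
python3 -m crank '[[0,0,-0.15,0,-1],[0,0,-0.15,0,-1],[0,0,-0.15,0,-1],[0,0,0,0,-1],[0,0,0,0,-1],[0,0,0,0,-1]]'
```

```text
tcp_pos: [0.5267, 0.1536, 0.1732]
clock: 4.52
tcp_pos: [0.5277, 0.1523, 0.0845]
orientation: [-2.903, -1.202, -0.003]
contact_force: [0.0, 0.8, -1.1]
grip_width: 0.047
gripper_force: 42.3
```

```bash
python3 -m crank '[[0,0,-0.1,0,-1],[0,0,-0.1,0,-1],[0,0,-0.05,0,-1],[0,0,0,0,-1],[0,0,0,0,-1]]'|egrep "tcp|contact"
python3 -m crank '[[0,0,-0.02,0,-1],[0,0,-0.01,0,-1],[0,0,0,0,-1],[0,0,0,0,-1]]'
```

```text
tcp_pos: [0.5276, 0.1522, 0.0341]
contact_force: [0.0, 0.4, -0.8]
clock: 5.27
tcp_pos: [0.5271, 0.1521, 0.0273]
orientation: [2.902, 1.202, 0.001]
contact_force: [-0.3, -0.7, -1.3]
grip_width: 0.0471
gripper_force: 42.3
```

```bash
python3 -m crank '[[0,0,-0.005,0,-1],[0,0,-0.005,0,-1],[0,0,0,0,-1],[0,0,0,0,-1]]'
```

```text
clock: 5.6
tcp_pos: [0.5273, 0.1521, 0.0263]
orientation: [2.902, 1.202, 0.001]
contact_force: [-3.2, -2.0, 11.1]
grip_width: 0.0471
gripper_force: 43.7
```

Run:
```python
from h import *
a=r.grab_frame("scene")[150:270,240:400];cv2.imwrite("pics/c.png",cv2.convertScaleAbs(cv2.resize(a,(800,600),interpolation=cv2.INTER_CUBIC),alpha=1.3))
```

```text
(no output)
```

View pics/c.png

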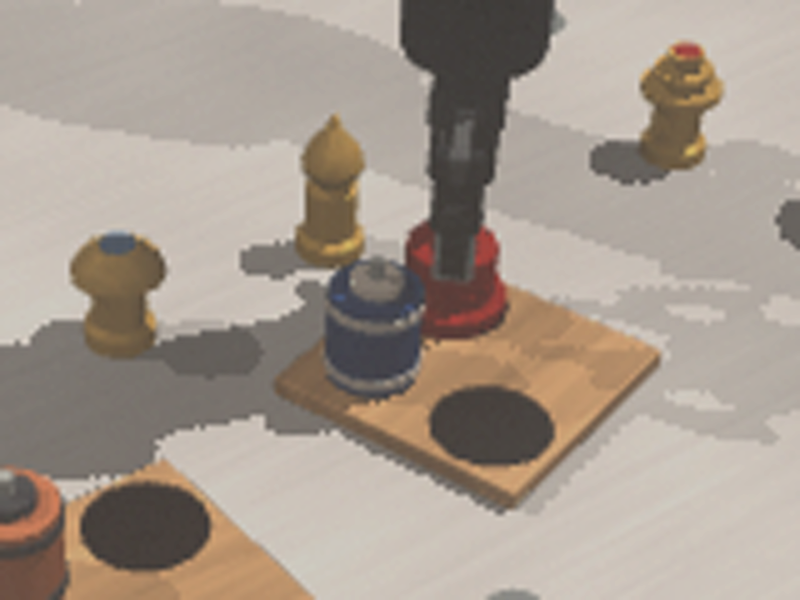

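```bash
python3 -m crank '[[0,0,0,0,0.55],[0,0,0,0,0.55],[0,0,0,0,0.55],[0,0,0,0,0.55],[0,0,0,0,0.55],[0,0,0,0,0.55]]'|egrep "contact|tcp|width"
python3 -m crank '[[0,0,0.1,0,0.55],[0,0,0.2,0,0.55],[0,0,0.2,0,0.6],[-0.096,-0.157,0,0,1],[-0.096,-0.157,0,0,1],[-0.096,-0.157,0,0,1],[-0.096,-0.157,0,0,1],[-0.096,-0.157,0,0,1]]'|egrep "contact|tcp|width"
python3 -m crank '[[0,0,0,0,1],[0,0,-0.15,0,1],[0,0,0,0,1],[0,0,0,0,1]]'
```

```text
tcp_pos: [0.5268, 0.152, 0.0248]
contact_force: [0.0, 0.4, 0.0]
grip_width: 0.0659
tcp_pos: [0.4297, -0.0063, 0.125]
contact_force: [1.0, -1.1, -0.6]
grip_width: 0.0856
clock: 7.15
tcp_pos: [0.4297, -0.0048, 0.0943]
orientation: [-2.901, -1.202, 0.005]
contact_force: [-0.5, -0.1, 0.1]
grip_width: 0.0855
gripper_force: 0.0
```

```bash
python3 -m crank '[[0.01,0,-0.11,0,1],[0,0,-0.15,0,1],[0,0,-0.1,0,1],[0,0,-0.05,0,1],[0,0,0,0,1],[0,0,0,0,1]]'|egrep "contact|tcp|width"
python3 -m crank '[[0,0,0,0,-1],[0,0,0,0,-1],[0,0,0,0,-1],[0,0,0,0,-1],[0,0,0,0,-1],[0,0,0,0,-1],[0,0,0,0,-1],[0,0,0,0,-1]]' 40
```

```text
tcp_pos: [0.4334, -0.0045, 0.0135]
contact_force: [-0.9, 0.2, -0.2]
grip_width: 0.0853
clock: 8.32
tcp_pos: [0.4339, -0.0048, 0.0142]
orientation: [2.901, 1.202, 0.003]
contact_force: [-1.4, 1.0, 10.2]
grip_width: 0.0492
gripper_force: 39.6
```

```bash
python3 -m crank '[[0,0,0,0,1],[0,0,0,0,1],[0,0,0,0,1],[0,0,0,0,1],[0,0,0,0,1],[0,0,-0.03,0,1],[0,0,-0.02,0,1],[0,0,0,0,1]]'|egrep "contact|tcp|width"
python3 -m crank '[[0,0,0,0,0.08],[0,0,0,0,0.08],[0,0,0,0,0.08],[0,0,0,0,0.08],[0,0,0,0,0.08],[0,0,0,0,0.08],[0,0,0,0,0.08],[0,0,0,0,0.08]]' 20
python3 - <<'E'
from h import *
a=r.grab_frame("scene")[160:240,210:317];cv2.imwrite("pics/d.png",cv2.convertScaleAbs(cv2.resize(a,(800,600),interpolation=cv2.INTER_CUBIC),alpha=1.3))
E
```

```text
tcp_pos: [0.4322, -0.0051, 0.0019]
contact_force: [-0.8, 0.3, 0.3]
grip_width: 0.0856
clock: 9.65
tcp_pos: [0.4329, -0.0049, 0.003]
orientation: [2.902, 1.202, 0.0]
contact_force: [-0.9, 1.3, 3.1]
grip_width: 0.0498
gripper_force: 20.7
```

View pics/d.png

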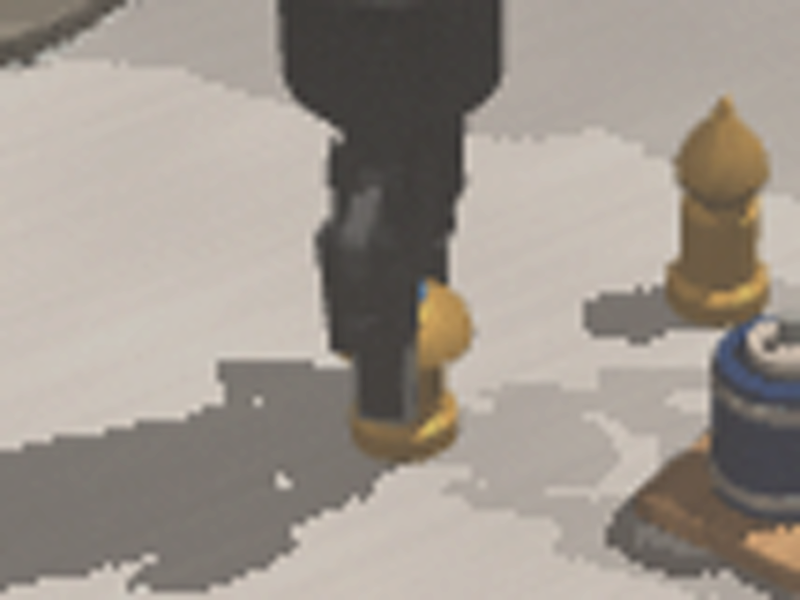

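```bash
python3 -m crank '[[0,0,0,0,0.5],[0,0,0,0,0.5],[0,0,0,0,0.5],[0,0,-0.02,0,0.5],[0,0,-0.02,0,0.5],[0,0,0,0,0.5],[0,0,0,0,0.5]]'
python3 -m crank '[[0,0,0,0,0.06],[0,0,0,0,0.06],[0,0,0,0,0.06],[0,0,0,0,0.06],[0,0,0,0,0.06],[0,0,0,0,0.06]]' 20
```

```text
clock: 10.28
tcp_pos: [0.4325, -0.005, -0.0055]
orientation: [-2.902, -1.202, 0.001]
contact_force: [-1.0, 0.6, 0.8]
grip_width: 0.0642
gripper_force: 0.0
clock: 10.78
tcp_pos: [0.4328, -0.0049, -0.0051]
orientation: [-2.902, -1.202, -0.0]
contact_force: [-0.9, -0.1, 0.8]
grip_width: 0.0502
gripper_force: 20.8
```

```bash
python3 -m crank '[[0,0,0,0,0.6],[0,0,0,0,0.6],[0,0,0,0,0.6],[0,0,0.06,0,0.6],[0,0,0.06,0,0.6],[0,0,0,0,0.6],[0,0,0,0,0.6]]'|egrep "contact|tcp|width"
python3 -m crank '[[0,0,0,0,-1],[0,0,0,0,-1],[0,0,0,0,-1],[0,0,0,0,-1],[0,0,0,0,-1],[0,0,0,0,-1]]' 60|egrep "contact|tcp|width|gripper"
python3 -m crank '[[0,0,0.05,0,-1],[0,0,0.1,0,-1],[0,0,0.15,0,-1],[0,0,0.2,0,-1],[0,0,0.2,0,-1],[0,0,0,0,-1],[0,0,0,0,-1]]'
python3 - <<'E'
from h import *
a=r.grab_frame("scene")[120:240,210:370];cv2.imwrite("pics/e.png",cv2.convertScaleAbs(cv2.resize(a,(800,600),interpolation=cv2.INTER_CUBIC),alpha=1.3))
E
```

```text
tcp_pos: [0.4335, -0.0051, 0.0192]
contact_force: [-0.5, 1.4, 0.2]
grip_width: 0.0683
tcp_pos: [0.4325, -0.005, 0.019]
contact_force: [-3.2, 0.4, 12.9]
grip_width: 0.0485
gripper_force: 59.7
clock: 12.45
tcp_pos: [0.4343, -0.0051, 0.1607]
orientation: [2.901, 1.201, 0.006]
contact_force: [-0.6, -0.2, -1.9]
grip_width: 0.0482
gripper_force: 62.5
```

View pics/e.png

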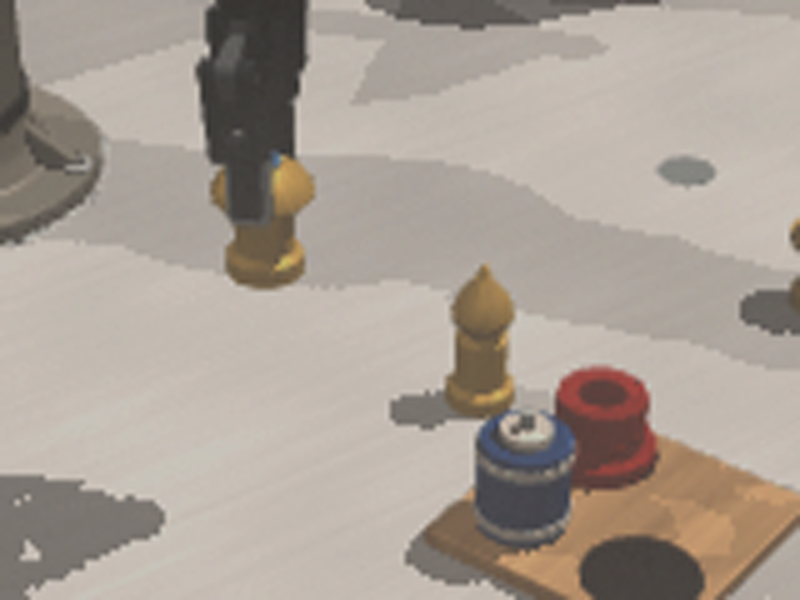

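```bash
python3 -m crank '[[0.1545,0.0885,0,0,-1],[0.1545,0.0885,0,0,-1],[0.1545,0.0885,0,0,-1],[0.1545,0.0885,0,0,-1],[0.1545,0.0885,0,0,-1],[0.1545,0.0885,0,0,-1],[0,0,0,0,-1],[0,0,0,0,-1]]'|egrep "contact|tcp|width"
python3 -m crank '[[0,0,-0.15,0,-1],[0,0,-0.15,0,-1],[0,0,-0.15,0,-1],[0,0,-0.1,0,-1],[0,0,0,0,-1],[0,0,0,0,-1],[0,0,0,0,-1]]'
```

```text
tcp_pos: [0.6175, 0.1027, 0.1553]
contact_force: [-0.9, 0.3, -2.3]
grip_width: 0.0485
clock: 13.75
tcp_pos: [0.6183, 0.101, 0.0495]
orientation: [2.903, 1.202, 0.0]
contact_force: [0.8, -0.9, -0.6]
grip_width: 0.0481
gripper_force: 62.7
```

```bash
python3 -m crank '[[0,0,-0.05,0,-1],[0,0,-0.02,0,-1],[0,0,-0.01,0,-1],[0,0,0,0,-1],[0,0,0,0,-1]]'|egrep "contact|tcp|width"
python3 -m crank '[[0,0,-0.006,0,-1],[0,0,0,0,-1],[0,0,0,0,-1]]'|egrep "contact|tcp|width"
```

```text
tcp_pos: [0.6184, 0.1012, 0.0331]
contact_force: [-0.3, 0.5, -1.9]
grip_width: 0.0481
tcp_pos: [0.6184, 0.1012, 0.0318]
contact_force: [0.3, -0.5, -1.8]
grip_width: 0.0482
```

```bash
python3 -m crank '[[0,0,-0.005,0,-1],[0,0,0,0,-1],[0,0,0,0,-1],[0,0,0,0,0.6],[0,0,0,0,0.6],[0,0,0,0,0.6],[0,0,0,0,0.6],[0,0,0,0,0.6]]'|egrep "contact|tcp|width"
python3 -m crank '[[0,0,0.1,0,0.6],[0,0,0.2,0,0.6],[0,0,0.2,0,0.6],[0,0,0.1,0,0.6],[-0.156,0.0315,0,0,0.6],[-0.156,0.0315,0,0,0.6],[-0.156,0.0315,0,0,0.6],[-0.156,0.0315,0,0,0.6]]'|egrep "contact|tcp|width"
python3 -m crank '[[-0.156,0.0315,0,0,0.6],[-0.156,0.0315,0,0,0.6],[0,0,0,0,0.6],[0,0,0,0,0.6]]'|egrep "contact|tcp|width"
python3 - <<'E'
from h import *
a=r.grab_frame("scene");cv2.imwrite("pics/f0.png",a);a=a[120:270,200:400];cv2.imwrite("pics/f.png",cv2.convertScaleAbs(cv2.resize(a,(800,600),interpolation=cv2.INTER_CUBIC),alpha=1.3))
E
```

```text
tcp_pos: [0.6183, 0.1012, 0.0307]
contact_force: [0.0, -0.1, -0.3]
grip_width: 0.0688
tcp_pos: [0.4921, 0.1265, 0.1508]
contact_force: [0.3, -0.3, 0.4]
grip_width: 0.0685
tcp_pos: [0.43, 0.1391, 0.151]
contact_force: [0.7, -0.2, 0.7]
grip_width: 0.0683
```

View pics/f.png

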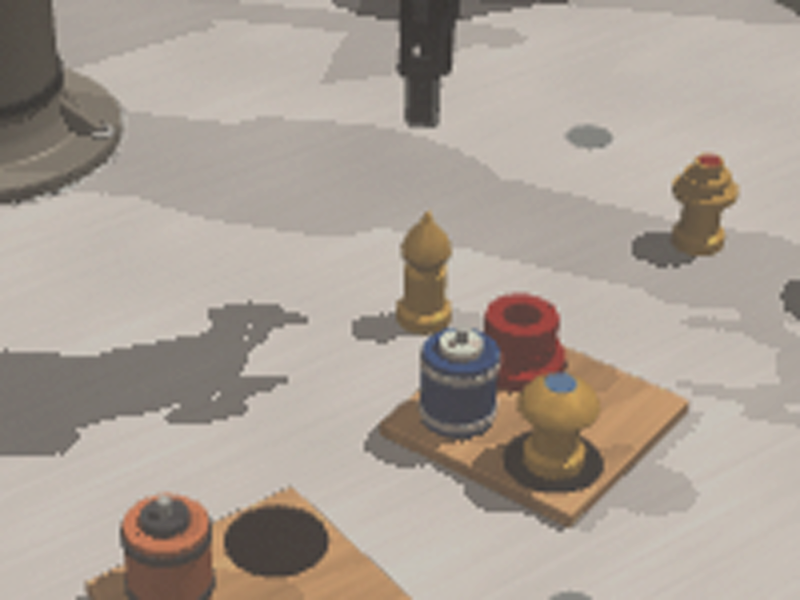

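```bash
python3 -m crank '[[0.007,0,-0.15,0,0.6],[0,0,-0.15,0,0.6],[0,0,-0.15,0,0.6],[0,0,-0.1,0,0.6],[0,0,-0.07,0,0.6],[0,0,0,0,0.6],[0,0,0,0,0.6]]'|egrep "contact|tcp|width"
python3 -m crank '[[0,0,0,0,-1],[0,0,0,0,-1],[0,0,0,0,-1],[0,0,0,0,-1],[0,0,0,0,-1],[0,0,0,0,-1],[0,0,0,0,-1],[0,0,0,0,-1]]' 60
```

```text
tcp_pos: [0.4331, 0.1389, 0.0262]
contact_force: [0.1, -0.5, 0.7]
grip_width: 0.0683
clock: 17.38
tcp_pos: [0.4337, 0.1396, 0.0281]
orientation: [2.902, 1.202, 0.005]
contact_force: [-1.1, -0.2, 6.8]
grip_width: 0.0321
gripper_force: 58.9
```

```bash
python3 -m crank '[[0,0,0.05,0,-1],[0,0,0.1,0,-1],[0,0,0.15,0,-1],[0,0,0.2,0,-1],[0,0,0.15,0,-1],[0,0,0,0,-1]]'|egrep "contact|tcp|width"
python3 -m crank '[[0.1046,-0.1614,0,0,-1],[0.1046,-0.1614,0,0,-1],[0.1046,-0.1614,0,0,-1],[0.1046,-0.1614,0,0,-1],[0.1046,-0.1614,0,0,-1],[0.1046,-0.1614,0,0,-1],[0.1046,-0.1614,0,0,-1],[0,0,0,0,-1]]'|egrep "contact|tcp|width"
python3 -m crank '[[0,0,-0.15,0,-1],[0,0,-0.15,0,-1],[0,0,-0.1,0,-1],[0,0,0,0,-1],[0,0,0,0,-1],[0,0,0,0,-1]]'|egrep "contact|tcp|width"
python3 - <<'E'
from h import *
a=r.grab_frame("scene")[180:320,200:387];cv2.imwrite("pics/g.png",cv2.convertScaleAbs(cv2.resize(a,(800,600),interpolation=cv2.INTER_CUBIC),alpha=1.3))
E
```

```text
tcp_pos: [0.4359, 0.1406, 0.1631]
contact_force: [0.1, 0.6, -3.1]
grip_width: 0.0326
tcp_pos: [0.5814, -0.0966, 0.1563]
contact_force: [0.2, -0.3, -3.2]
grip_width: 0.0321
tcp_pos: [0.5797, -0.0868, 0.078]
contact_force: [0.1, -0.2, -3.6]
grip_width: 0.0322
```

View pics/g.png

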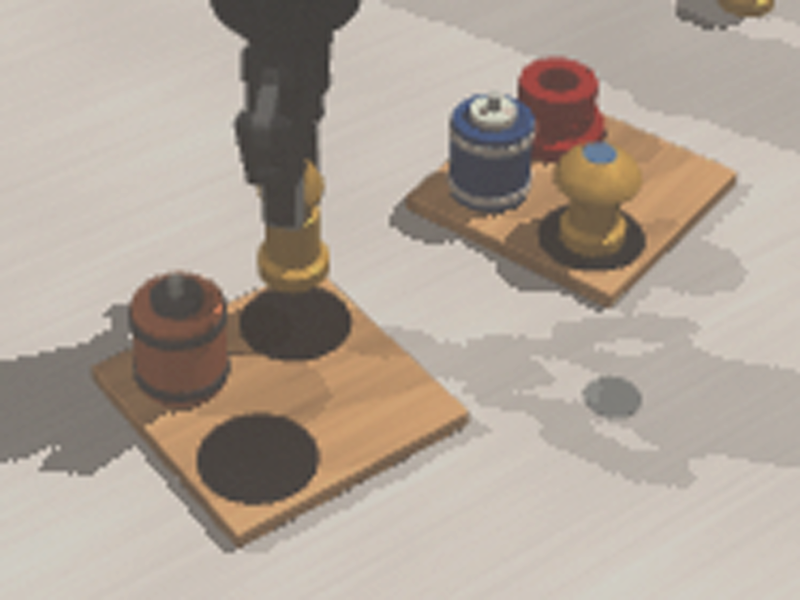

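```bash
python3 -m crank '[[0,0,-0.1,0,-1],[0,0,-0.07,0,-1],[0,0,0,0,-1],[0,0,0,0,-1]]'|egrep "contact|tcp|width"
python3 -m crank '[[0,0,-0.01,0,-1],[0,0,-0.008,0,-1],[0,0,0,0,-1],[0,0,0,0,-1]]'|egrep "contact|tcp|width"
python3 -m crank '[[0,0,-0.006,0,-1],[0,0,0,0,-1],[0,0,0,0,-1]]'|egrep "contact|tcp|width"
```

```text
tcp_pos: [0.5793, -0.0869, 0.0436]
contact_force: [-1.1, -0.7, -2.7]
grip_width: 0.0326
tcp_pos: [0.58, -0.087, 0.0403]
contact_force: [-0.2, 0.7, 0.6]
grip_width: 0.0321
tcp_pos: [0.5805, -0.0865, 0.0401]
contact_force: [-2.2, 1.0, 11.6]
grip_width: 0.0323
```

```bash
python3 -m crank '[[0,0,0,0,0.3],[0,0,0,0,0.3],[0,0,0,0,0.3],[0,0,0,0,0.3],[0,0,0,0,0.3],[0,0,0.1,0,0.3],[0,0,0.2,0,0.3],[0,0,0.2,0,0.3]]'|egrep "contact|tcp|width"
python3 -m crank '[[0,0,0.15,0,0.6],[-0.0452,0.1935,0,0,0.6],[-0.0452,0.1935,0,0,0.6],[-0.0452,0.1935,0,0,0.6],[-0.0452,0.1935,0,0,0.6],[-0.0452,0.1935,0,0,0.6],[-0.0452,0.1935,0,0,0.6],[-0.0452,0.1935,0,0,0.6]]'|egrep "contact|tcp|width"
python3 -m crank '[[-0.0452,0.1935,0,0,0.8],[-0.0452,0.1935,0,0,0.8],[-0.0452,0.1935,0,0,0.8],[-0.0452,0.1935,0,0,0.8],[-0.0452,0.1935,0,0,0.8],[0,0,-0.15,0,0.8],[0,0,-0.15,0,0.8],[0,0,0,0,0.8]]'
python3 -m crank '[[0,0,0,0,0.8],[0,0,0,0,0.8]]' | grep tcp
```

```text
tcp_pos: [0.5774, -0.0868, 0.1375]
contact_force: [1.9, -0.9, 1.7]
grip_width: 0.0552
tcp_pos: [0.5149, 0.1855, 0.168]
contact_force: [0.4, -0.7, 0.5]
grip_width: 0.0687
clock: 22.02
tcp_pos: [0.4673, 0.3751, 0.1025]
orientation: [2.899, 1.204, -0.014]
contact_force: [-0.6, -1.4, -1.0]
grip_width: 0.0769
gripper_force: 0.0
tcp_pos: [0.4712, 0.3775, 0.1091]
```

```bash
python3 -m crank '[[0,0,-0.15,0,0.8],[0,0,-0.15,0,0.8],[0,0,-0.1,0,0.8],[0,0,-0.03,0,0.8],[0,0,0,0,0.8],[0,0,0,0,0.8]]'|egrep "contact|tcp|width"
python3 -m crank '[[0,0,0,0,-1],[0,0,0,0,-1],[0,0,0,0,-1],[0,0,0,0,-1],[0,0,0,0,-1],[0,0,0,0,-1],[0,0,0,0,-1]]' 60
python3 -m crank '[[0,0,0.05,0,-1],[0,0,0.1,0,-1],[0,0,0.15,0,-1],[0,0,0.2,0,-1],[0,0,0.2,0,-1],[0,0,0,0,-1],[0,0,0,0,-1]]'
```

```text
tcp_pos: [0.4716, 0.3782, 0.0238]
contact_force: [0.2, 0.2, -0.0]
grip_width: 0.0769
clock: 23.27
tcp_pos: [0.4721, 0.3783, 0.0243]
orientation: [-2.902, -1.201, -0.006]
contact_force: [-0.2, -1.6, 9.8]
grip_width: 0.0451
gripper_force: 59.8
clock: 23.85
tcp_pos: [0.4715, 0.3788, 0.1653]
orientation: [-2.901, -1.202, -0.009]
contact_force: [-0.0, 0.3, -2.9]
grip_width: 0.0448
gripper_force: 61.9
```

```bash
python3 -m crank '[[0.0657,-0.1925,0,0,-1],[0.0657,-0.1925,0,0,-1],[0.0657,-0.1925,0,0,-1],[0.0657,-0.1925,0,0,-1],[0.0657,-0.1925,0,0,-1],[0.0657,-0.1925,0,0,-1],[0.0657,-0.1925,0,0,-1]]'|egrep "contact|tcp|width"
python3 -m crank '[[0.0657,-0.1925,0,0,-1],[0.0657,-0.1925,0,0,-1],[0.0657,-0.1925,0,0,-1],[0.0657,-0.1925,0,0,-1],[0.0657,-0.1925,0,0,-1],[0.0657,-0.1925,0,0,-1],[0.0657,-0.1925,0,0,-1],[0,0,0,0,-1]]'|egrep "contact|tcp|width"
python3 -m crank '[[0,0,-0.15,0,-1],[0,0,-0.15,0,-1],[0,0,-0.15,0,-1],[0,0,0,0,-1],[0,0,0,0,-1],[0,0,0,0,-1]]'
python3 - <<'E'
from h import *
a=r.grab_frame("scene")[180:320,200:387];cv2.imwrite("pics/i.png",cv2.convertScaleAbs(cv2.resize(a,(800,600),interpolation=cv2.INTER_CUBIC),alpha=1.3))
E
```

```text
tcp_pos: [0.5612, 0.1054, 0.1604]
contact_force: [1.7, -0.2, -3.0]
grip_width: 0.0451
tcp_pos: [0.6537, -0.1743, 0.1592]
contact_force: [-0.3, -2.7, -2.8]
grip_width: 0.0453
clock: 25.6
tcp_pos: [0.6548, -0.1613, 0.0727]
orientation: [-2.902, -1.203, -0.001]
contact_force: [1.5, -0.3, -2.0]
grip_width: 0.0448
gripper_force: 62.7
```

View pics/i.png

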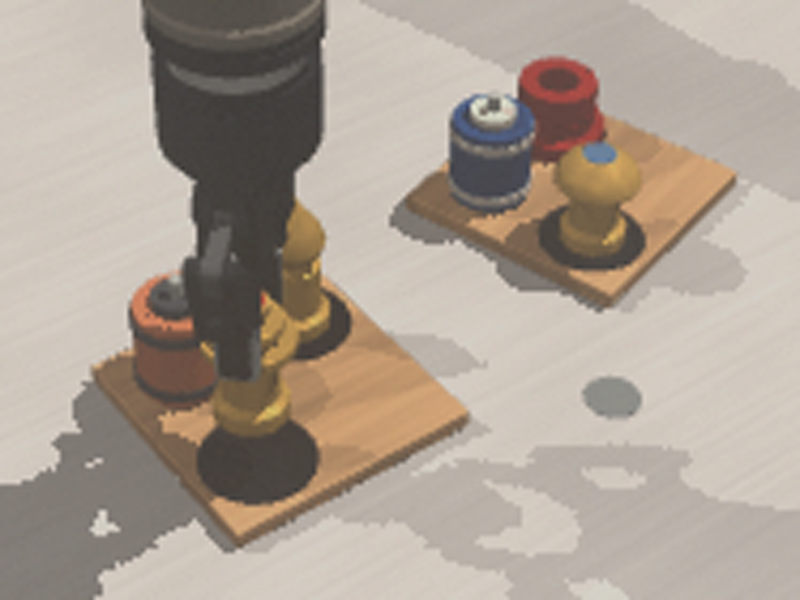

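```bash
python3 -m crank '[[0,0,-0.1,0,-1],[0,0,-0.06,0,-1],[0,0,0,0,-1],[0,0,0,0,-1]]'|egrep "contact|tcp|width"
python3 -m crank '[[0,0,-0.01,0,-1],[0,0,-0.008,0,-1],[0,0,0,0,-1],[0,0,0,0,-1]]'|egrep "contact|tcp|width"
python3 -m crank '[[0,0,-0.006,0,-1],[0,0,0,0,-1],[0,0,0,0,-1]]'|egrep "contact|tcp|width"
```

```text
tcp_pos: [0.6541, -0.1615, 0.0401]
contact_force: [-0.0, 0.4, -2.6]
grip_width: 0.045
tcp_pos: [0.6546, -0.1616, 0.0367]
contact_force: [-1.2, -0.8, -2.7]
grip_width: 0.0447
tcp_pos: [0.6551, -0.1615, 0.0364]
contact_force: [-1.9, -0.3, 5.8]
grip_width: 0.045
```

```bash
python3 -m crank '[[0,0,0,0,0.55],[0,0,0,0,0.55],[0,0,0,0,0.55],[0,0,0,0,0.55],[0,0,0,0,0.55],[0,0,0.1,0,0.55],[0,0,0.2,0,0.55],[0,0,0.2,0,0.55]]'|egrep "contact|tcp|width"
python3 -m crank '[[0,0,0.05,0,0.6],[-0.1486,-0.1346,0,0,0.6],[-0.1486,-0.1346,0,0,0.6],[-0.1486,-0.1346,0,0,0.6],[-0.1486,-0.1346,0,0,0.6],[-0.1486,-0.1346,0,0,0.6],[-0.1486,-0.1346,0,0,0.6],[-0.1486,-0.1346,0,0,0.6]]'|egrep "contact|tcp|width"
python3 -m crank '[[0,0,0,0,0.6],[0,0,-0.15,0,0.6],[0,0,-0.1,0,0.6],[0,0,0,0,0.6],[0,0,0,0,0.6],[0,0,0,0,0.6]]'
python3 - <<'E'
from h import *
T=r.grab_frame("top");S=r.grab_frame("scene");cv2.imwrite("pics/T1.png",T);cv2.imwrite("pics/S1.png",S)
cv2.imwrite("pics/j.png",cv2.convertScaleAbs(cv2.resize(T[160:270,190:430],(800,367),interpolation=cv2.INTER_CUBIC),alpha=1.7))
cv2.imwrite("pics/k.png",cv2.convertScaleAbs(cv2.resize(S[180:320,200:387],(800,600),interpolation=cv2.INTER_CUBIC),alpha=1.3))
H,Sa,V=hsv(T);h,s,v=hsv(S)
red=((H<8)|(H>172))&(Sa>110);b=blob(red,(210,195,245,230));print("hub",b,ray("top",*b[:2],.037))
bl=(H>90)&(H<130)&(Sa>60);b=blob(bl,(238,176,256,194));print("dome",b,ray("top",*b[:2],.074))
b=blob(red,(319,160,341,185));print("tier",b,ray("top",*b[:2],.084))
E
```

```text
tcp_pos: [0.6529, -0.1613, 0.1344]
contact_force: [0.6, 0.3, -0.3]
grip_width: 0.0662
tcp_pos: [0.4449, -0.3511, 0.1453]
contact_force: [0.4, -0.4, -0.2]
grip_width: 0.0686
clock: 28.4
tcp_pos: [0.4474, -0.35, 0.0961]
orientation: [2.901, 1.203, 0.001]
contact_force: [0.8, 0.1, 1.2]
grip_width: 0.0679
gripper_force: 0.0
hub (np.float64(227.69148936170214), np.float64(215.66666666666666), np.int32(282)) [0.523335   0.14640375]
dome (np.float64(243.0), np.float64(182.0), np.int32(13)) [0.61925137 0.09989954]
tier (np.float64(333.2857142857143), np.float64(170.5), np.int32(14)) [ 0.65564114 -0.165424  ]
```

View pics/j.png

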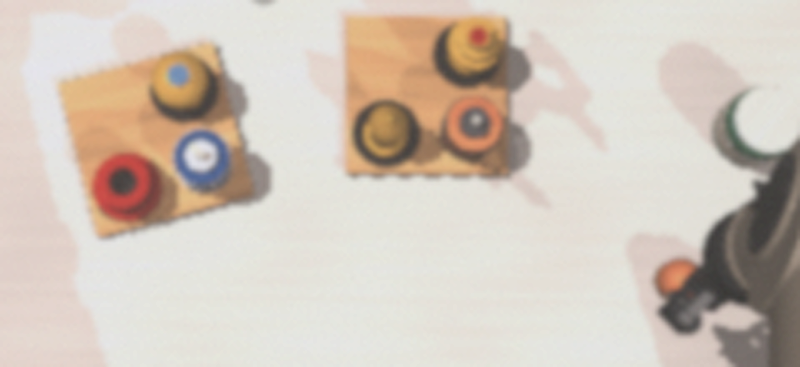

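View pics/k.png

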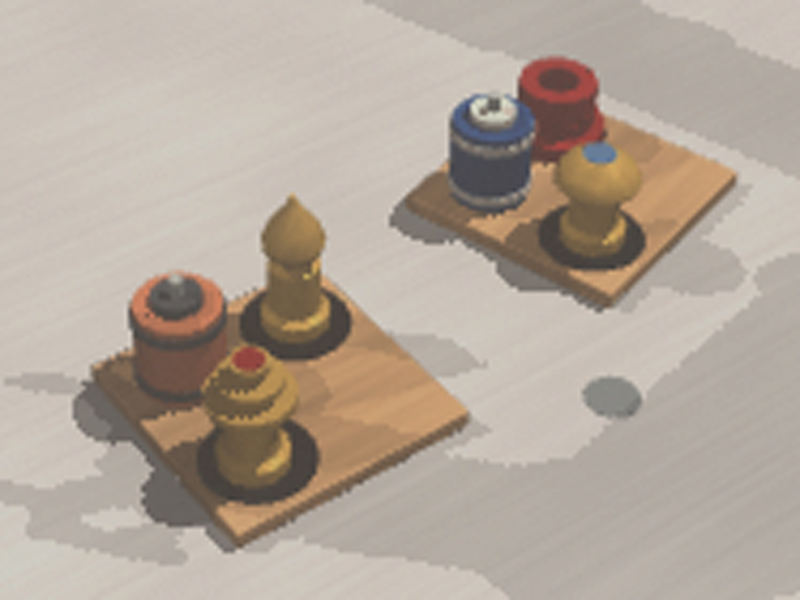

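Run:
```python
from h import *
T=[cv2.imread("pics/top0.png"),cv2.imread("pics/T1.png")];S=[cv2.imread("pics/scene0.png"),cv2.imread("pics/S1.png")]
def bore(im,box,rd):
    x0,y0,x1,y1=box;c=im[y0:y1,x0:x1].astype(int)
    k=(c[...,2]<rd); N,l,s,q=cv2.connectedComponentsWithStats(k.astype('uint8'),connectivity=4)
    return [(s[i,4],(q[i]+[x0,y0]).round(1)) for i in range(1,N) if s[i,4]>5]
for im,box,z,n,rd in((T[0],(312,237,332,257),.042,"top",75),(T[1],(217,204,238,226),.054,"top",75),(S[0],(213,216,232,230),.042,"scene",80),(S[1],(322,192,341,206),.054,"scene",80)):
    for a,q in bore(im,box,rd): print(n,z,a,q,ray(n,*q,z).round(4))
```

```text
top 0.042 52 [322.  245.5] [ 0.4377 -0.1369]
top 0.054 47 [226.3 214. ] [0.5259 0.1487]
top 0.054 43 [234.3 218.7] [0.5122 0.1245]
scene 0.042 44 [221.8 223. ] [ 0.4376 -0.1341]
scene 0.042 8 [214.4 228.5] [ 0.4466 -0.1602]
scene 0.042 9 [226.7 228.9] [ 0.4658 -0.1356]
scene 0.054 33 [330.2 198.2] [0.525  0.1522]
scene 0.054 35 [327.9 204.1] [0.5424 0.1295]
```

```bash
python3 -m crank '[[0,0,-0.15,0,0.6],[0,0,-0.15,0,0.6],[0,0,-0.1,0,0.6],[0,0,-0.05,0,0.6],[0,0,0,0,0.6],[0,0,0,0,0.6]]'|egrep "contact|tcp|width"
python3 -m crank '[[0,0,0,0,-1],[0,0,0,0,-1],[0,0,0,0,-1],[0,0,0,0,-1],[0,0,0,0,-1],[0,0,0,0,-1],[0,0,0,0,-1]]' 60
python3 -m crank '[[0,0,0.05,0,-1],[0,0,0.1,0,-1],[0,0,0.15,0,-1],[0,0,0.2,0,-1],[0,0,0.2,0,-1],[0,0,0.1,0,-1],[0,0,0,0,-1],[0,0,0,0,-1]]'
```

```text
tcp_pos: [0.4471, -0.3502, 0.0059]
contact_force: [0.8, -0.3, 0.4]
grip_width: 0.068
clock: 29.58
tcp_pos: [0.4487, -0.3518, 0.0074]
orientation: [2.898, 1.2, 0.005]
contact_force: [1.9, -0.8, 6.3]
grip_width: 0.0344
gripper_force: 58.3
clock: 30.25
tcp_pos: [0.4463, -0.3501, 0.1664]
orientation: [2.901, 1.201, 0.001]
contact_force: [0.0, 0.2, -3.3]
grip_width: 0.0342
gripper_force: 58.6
```

```bash
python3 -m crank '[[0.0304,0.1928,0,0,-1],[0.0304,0.1928,0,0,-1],[0.0304,0.1928,0,0,-1],[0.0304,0.1928,0,0,-1],[0.0304,0.1928,0,0,-1],[0.0304,0.1928,0,0,-1],[0.0304,0.1928,0,0,-1]]'|egrep "contact|tcp|width"
python3 -m crank '[[0.0304,0.1928,0,0,-1],[0.0304,0.1928,0,0,-1],[0.0304,0.1928,0,0,-1],[0.0304,0.1928,0,0,-1],[0.0304,0.1928,0,0,-1],[0.0304,0.1928,0,0,-1],[0,0,0,0,-1],[0,0,0,0,-1]]'|egrep "contact|tcp|width"
python3 -m crank '[[0,0,-0.15,0,-1],[0,0,-0.15,0,-1],[0,0,-0.1,0,-1],[0,0,0,0,-1],[0,0,0,0,-1],[0,0,0,0,-1]]'
python3 - <<'E'
from h import *
S=r.grab_frame("scene");cv2.imwrite("pics/S2.png",S)
cv2.imwrite("pics/l.png",cv2.convertScaleAbs(cv2.resize(S[150:240,280:400],(800,600),interpolation=cv2.INTER_CUBIC),alpha=1.3))
E
```

```text
tcp_pos: [0.4867, -0.0782, 0.1631]
contact_force: [0.4, -0.1, -3.4]
grip_width: 0.0338
tcp_pos: [0.5233, 0.1541, 0.1632]
contact_force: [-0.4, -0.8, -2.8]
grip_width: 0.0337
clock: 32.0
tcp_pos: [0.5257, 0.1507, 0.0857]
orientation: [2.903, 1.201, 0.0]
contact_force: [0.3, 0.1, -2.0]
grip_width: 0.0338
gripper_force: 58.7
```

View pics/l.png

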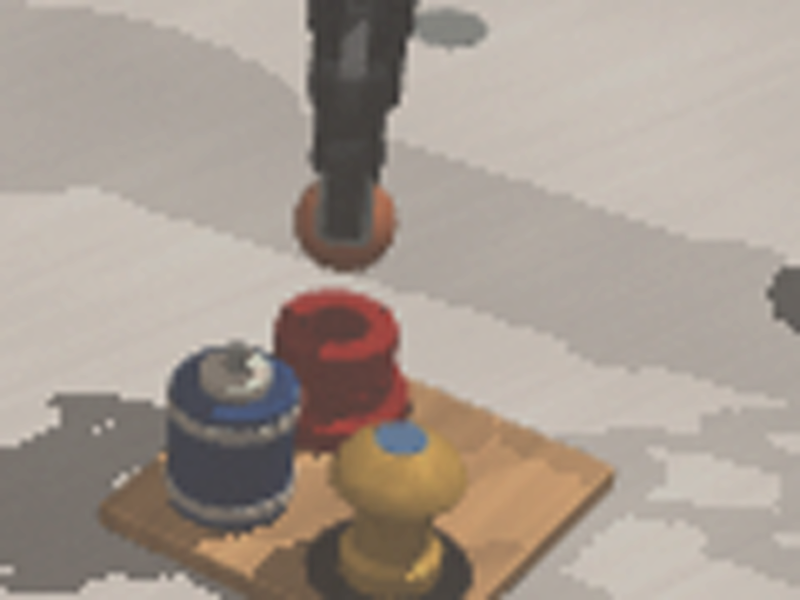

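Run:
```python
from h import *
S=cv2.imread("pics/S2.png");h,s,v=hsv(S)
k=((h<16)&(s>85)); box=(318,172,346,192)
x0,y0,x1,y1=box;p=np.argwhere(k[y0:y1,x0:x1])[:,::-1]+[x0,y0]
(c,rad)=cv2.minEnclosingCircle(p.astype(np.float32));print(c,rad)
for z in(.1,.1033,.107):print(ray("scene",*c,z),ray("scene",331.7,183.3,z))
```

```text
(331.5, 182.5) 6.96429443359375
[0.51990224 0.15680087] [0.52318366 0.15470439]
[0.5236807  0.15328755] [0.52694462 0.15120225]
[0.52791717 0.14934838] [0.53116145 0.14727562]
```

```bash
python3 -m crank '[[0,0,-0.1,0,-1],[0,0,-0.05,0,-1],[0,0,0,0,-1],[0,0,0,0,-1],[0,0,0,0,-1]]'|egrep "contact|tcp|width"
python3 -m crank '[[0,0,-0.01,0,-1],[0,0,-0.005,0,-1],[0,0,0,0,-1],[0,0,0,0,-1]]'|egrep "contact|tcp|width"
python3 -m crank '[[0,0,-0.006,0,-1],[0,0,0,0,-1],[0,0,0,0,-1]]'|egrep "contact|tcp|width"
```

```text
tcp_pos: [0.5259, 0.1515, 0.056]
contact_force: [0.3, 0.8, -3.5]
grip_width: 0.0338
tcp_pos: [0.5258, 0.1514, 0.0525]
contact_force: [1.1, -0.2, -2.4]
grip_width: 0.0337
tcp_pos: [0.5259, 0.1513, 0.0518]
contact_force: [-1.8, -1.3, 6.6]
grip_width: 0.0337
```

```bash
python3 -m crank '[[0,0,0,0,-0.1],[0,0,0,0,0],[0,0,0,0,0.1],[0,0,0,0,0.3],[0,0,0,0,0.5],[0,0,0,0,0.5],[0,0,0,0,0.5],[0,0,0,0,0.5]]' 20|egrep "contact|tcp|width"
python3 -m crank '[[0,0,0.1,0,0.5],[0,0,0.2,0,0.5],[0,0,0.2,0,0.5],[0,0,0.2,0,0.5],[-0.15,0.1,0,0,0.5],[-0.15,0.1,0,0,0.5],[0,0.15,0,0,0.5],[0,0.15,0,0,0.5]]'
python3 -m crank '[[0,0,0,0,0.5],[0,0,0,0,0.5],[0,0,0,0,0.5],[0,0,0,0,0.5]]'|grep tcp
python3 - <<'E'
from h import *
S=r.grab_frame("scene");T=r.grab_frame("top")
a=cv2.resize(S[180:310,200:387],(800,556));b=cv2.resize(T[160:230,190:370],(800,311))
cv2.imwrite("pics/m.png",cv2.convertScaleAbs(cv2.resize(np.vstack([a,b]),(553,600)),alpha=1.5))
E
```

```text
tcp_pos: [0.5254, 0.1513, 0.0509]
contact_force: [-0.4, 0.4, 0.2]
grip_width: 0.064
clock: 34.38
tcp_pos: [0.464, 0.2513, 0.1914]
orientation: [2.901, 1.201, 0.0]
contact_force: [1.2, 0.1, 1.1]
grip_width: 0.0641
gripper_force: 0.0
tcp_pos: [0.4656, 0.2499, 0.1906]
```

View pics/m.png

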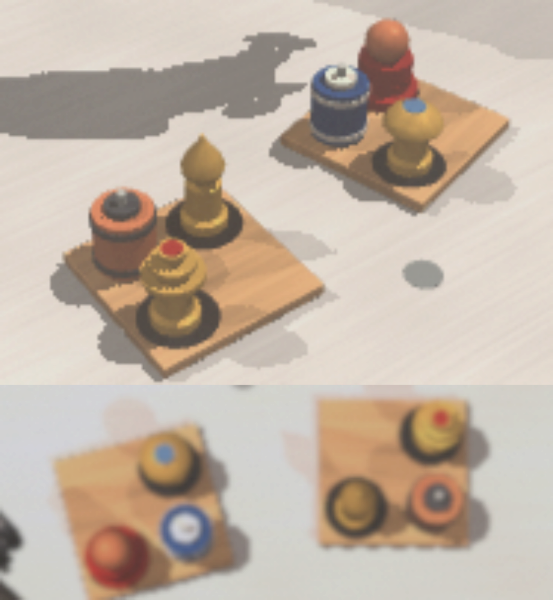

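The picture shows the ball seated on the hub at about (387,40). All three finials stand upright on their seats, and the gripper is clear of everything.

```bash
python3 -c "
from bench import r
print(r.hand_in())"
```

```text
the job is handed in; nothing more can be done
None
```

I placed all three finials, the hub and the ball on their seats and let go; the last pictures showed them upright and the ball in the hub's bore. I never went near the mug or the tin. The job was handed in at about 35 s, and the hand-in gave no verdict.

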